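Clamp the bar with the ratchet lever

ROBOT

A 6-joint arm with a two-finger parallel gripper is mounted at the origin on the work surface. World frame = base frame: x ahead of the robot, y to its left, z up, the work surface at z = 0. Lengths are in m, angles in rad, forces in N, time in s.
With the tool pointing down it reaches from about 0.25 to 0.8 m from the base axis. Payload 8.5 kg.
Tool frame: the origin (TCP) lies at the very end of the fingers, on their centre line; the grasp point (between the pads) lies ctrl.hold_point_z behind it (ctrl.hold_point_z is the distance from the TCP to the grasp point, in m); z points along the fingers, y is the line along which they close (so a half turn about z gives the same grasp; the last joint's range is limited). The gripper opens to 85 mm and grips with 20 to 120 N. Pads are 22 mm wide; open, the fingers measure 114 mm over their backs; the gripper's body (76 mm by 85 mm) begins 54 mm behind the grasp point. The pads swing forward as they close: fully open they stand 13 mm farther back than shut.
Start: joints at [1.255, 0.238, -0.013, 1.319, 0, 1.571], TCP at [0.163, 0.499, 0.231] pointing down, gripper open.
Joint ranges: [-2.66, 2.66], [-1.03, 1.9], [-1.14, 1.46], [-1.82, 2.27], [-1.45, 1.34], [-3.14, 3.14]. Speed limits (rad/s): [2.22, 2.22, 2.79, 3.14, 3.14, 3.14].

INTERFACE

Orientations are given as a unit quaternion [w, x, y, z].
In Python, from workcell import ctrl, eyes, order gives the robot as it stands.
- The arm moves only by the shell command python3 -m inch 'ROWS' [FORCE]. ROWS is JSON, a list of rows, each a list of 7 numbers: the turn, a rotation vector about the tool's x, y, z as a fraction of full scale, then the shift along the tool's x, y, z as a fraction of full scale, then the gripper command: -1 is shut, 1 is fully open, values between are in proportion. A call has 1 to 8 rows; each row shifts and turns the commanded pose from where the row before left it, along the tool's axes as they then stand; what a row does not reach is not made up. Full scale, the value 1, is 0.25 m for a shift and 2 pi rad for a turn. A row lasts 1/12 s, in which the tool goes at most 41.7 mm and 7.16 degrees, less where a joint would pass 70% of its speed; a pose out of reach is approached as far as the arm can. A call with a number of a shift or a turn outside -1 to 1 is refused whole. A call with a gripper value outside its range is refused whole. The fingers move at their own pace and stop on an object; FORCE is the grip in N (left out, the last holds). Time passes only in rows, so rows that do not move let the fingers close. It gives the time, the measured TCP pose, the force, the opening and the grip force at its end, in the units of the state.
- ctrl.observe(): the state, without advancing time (a new reading comes with each control period).
- eyes.get_image(name): name is "side" or "top" or "wrist"; returns a dict with "color" (420x560x3 uint8, red, green, blue), "range_z" (420x560 float32, m along the optical axis (not along the pixel's ray), 0 where there is no reading), "fx", "fy", "cx", "cy" (pixels), "R" (3x3) and "t" (3): a world point X has camera coordinates R X + t. Camera axes: x right, y down, z forward; pixel columns grow to the right and rows downward; lengths in m; the calibration is good to about 2 mm. A picture is of the moment at which its call begins.
- order.close_job(): hands the job in; it is judged then, once.
The state is a dict: "t": time; "q": joint angles; "dq": joint speeds; "tau": joint torques, N m; "eef_pos": TCP position; "tool_rot": TCP orientation; "contact_force": force on the tool from outside, world axes, zero at the start; "moment": the same for the moment, N m; "grip_width": finger opening in m; "gripper_force": force on a finger pad.
Only numpy, scipy, OpenCV 4.12 (cv2) and the standard library are available. Lean on these libraries where they do the work, as an engineer would, in place of code of your own. Each camera call takes 0.05 s, during which the arm holds its last target. There are 200 camera calls.

TASK

Clamp the flat steel bar firmly in the green hold-down fixture by turning its lever clockwise. The lever has room for less than a quarter turn between its two yellow stop lugs, so lift it off its serrations, swing it back, let it drop in again and turn on, until it takes about 15 N at the red knob to keep it turning (about 9 N before the foot bites): tight, but not overtightened. Leave the lever dropped fully into its teeth, let go, and leave the bar and the tools on the bench where they lie.

Things in the scene. Friction and masses are not known exactly. Their poses are not given: they have to be found in the camera images.
- fixture: Green hold-down fixture bolted to the bench: base 150 (x) x 130 (y) x 14 mm, four columns, bridge plate 112 x 112 mm, its top 95 mm above the bench. Origin: centre of its underside, on the vertical lever axis; z up. At mid swing the lever points along its -x. Two yellow stop lugs, 12 mm thick, stand on the bridge 48 mm from the axis, tops 150 mm above the bench.
- lever_pivot (a point): Point on the vertical axis of lever and screw, 165 mm above the bench, fixed to the fixture. Round it the lever's black hub, 68 mm in diameter, top 27 mm below this point when seated.
- lever_knob (a point): Middle of the upright red knob at the lever's end, 120 mm from the axis, 165 mm above the bench when seated. Plain round grip 24 mm in diameter, from 28 mm below this point to 16 mm above it. Its foot stands on the flat black arm, 16 mm wide. It does not spin on the lever: when it is gripped, turn the hand with the lever.
- lever_swing (a joint): Swing angle of the lever (rad): 0 when it points along -x of the fixture, growing clockwise seen from above (the tightening way); stopped by the yellow lugs at -0.70 and +0.70. Lifted, it swings freely.
- lever_lift (a joint): Lift of the lever (m): 0 seated, 0.014 fully up. Spring and weight pull it down with 8 N seated, 13 N at the top. The four pins under the hub clear the crown's 16 rounded teeth (0.393 rad apart, 8 mm engagement, 0.05 rad play) above 0.009 m. Let go over the teeth it slips into the nearest gap by itself, turning up to 0.2 rad.
- spindle (a joint): Turn of the screw and its toothed crown (rad), 0 at the start, growing clockwise from above; the foot sinks 4 mm/rad. Turns only with the seated lever, either way; stays where left. To keep it turning takes 9 N sideways at the knob (about 2 N less when stopped); once the foot bears, 14 N more per rad (420 N of clamping). Good: 60 to 260 N of clamping, 11.5 to 17.5 N at the knob; aim for 15 N.
- clamp_foot: Round brass foot, 28 mm in diameter, under the bridge on the lever axis, that the screw presses down on the bar through stiff disc springs. Origin: centre of its underside. It starts 1.5 to 4 mm above the bar.
- bar: Flat steel bar 30 (x) x 260 (y) x 12 (z) mm, loose, lying through the fixture on a dark packing block under the foot. Origin: centre of its underside. Not to be handled.
- hammer: Hammer lying on the bench, 280 mm long, bystander.
- tongs: Dark steel tongs lying on the bench, 270 mm long, bystander.
- wire_brush: Wire brush with wooden handle, 200 mm long, bystander.
- chisel: Blue cold chisel, 190 mm long, bystander.
- offcut: Flat steel offcut 30 x 90 x 12 mm on the bench, bystander.

How it is judged:
On the way:
1. the lever is lifted clear of its serrations (value of joint lever_lift above 0.009 m), for 0.1 s.
At the end, for the whole second after the job is handed in: The foot presses the bar with 60 to 260 N, the lever is let go and seated in its teeth (lift under 3 mm), and the bar lies still (contact force between clamp_foot and bar between 60 and 260 N and value of joint lever_lift below 0.003 m and linear speed of bar below 0.01 m/s); the robot touches nothing.
It fails at once if the clamp is overtightened: the foot presses on the bar with more than 270 N (contact force between clamp_foot and bar above 270 N).
It fails at once if the bar is shifted by more than 15 mm (distance of bar from where it was at the start of the episode above 0.015 m).
It fails at once if a tool or the offcut lying on the bench is moved by more than 30 mm (distance of any of hammer, tongs, wire_brush, chisel, offcut from where it was at the start of the episode above 0.03 m).
It also fails if it takes over 72 s, if anything falls off the work surface, if the arm or the gripper's body presses on something with over 40 N, if the wrist force passes 120 N, or if a joint passes its speed limit or range.

## Working session

There is one attempt and no reset: what is moved stays moved. The work goes in short steps, Python scripts to look and compute and a shell command to move; the robot and the scene stay as the last step left them, time stands still between calls to the robot, and variables do not carry over. Pictures are saved under pics/ and viewed, at most 10 in all, crops included, and the job is handed in when it is done.

```bash
ls; mkdir -p pics; cat > h.py <<'E'
import numpy as np, cv2
from workcell import ctrl, eyes, order
def snap(n,f):
    im=eyes.get_image(n); cv2.imwrite('pics/'+f+'.png',im['color'][:,:,::-1]); np.savez('pics/'+f+'.npz',**im); return im
def px(im,u,v,r=1):
    d=im['range_z'][v-r:v+r+1,u-r:u+r+1]; d=np.median(d[d>0]); 
    c=np.array([(u-im['cx'])/im['fx']*d,(v-im['cy'])/im['fy']*d,d]); return im['R'].T@(c-im['t'])
E
python3 - <<'E'
from h import *
for n in('top','side'): snap(n,n+'0')
print(ctrl.observe(),ctrl.hold_point_z)
a=cv2.imread('pics/top0.png');b=cv2.imread('pics/side0.png')
cv2.imwrite('pics/both.png',cv2.resize(np.hstack([a,b]),(800,300)))
E
```

```text
pics
{'t': 0.1, 'q': array([ 1.25496778e+00,  2.38711043e-01, -1.41278306e-02,  1.31919535e+00,
       -1.79628914e-05,  1.57078513e+00]), 'dq': array([ 0.00096103, -0.00239833,  0.00308126,  0.00091961, -0.00189354,
        0.00115452]), 'tau': array([ 9.21271021e-04, -5.39718747e+01,  3.46999347e+01,  1.33727791e-02,
        4.58793664e-06,  1.82705537e-05]), 'eef_pos': array([0.16296354, 0.49869828, 0.23076342]), 'tool_rot': array([-8.84685588e-05,  1.57253210e-01,  9.87558122e-01, -6.12657461e-04]), 'contact_force': array([ 0.59088939,  0.70636555, -0.70701783]), 'moment': array([0.05099671, 0.03682956, 0.0065429 ]), 'gripper_force': 0.0, 'grip_width': 0.08567068476333872} 0.0187
```

View pics/top0.png

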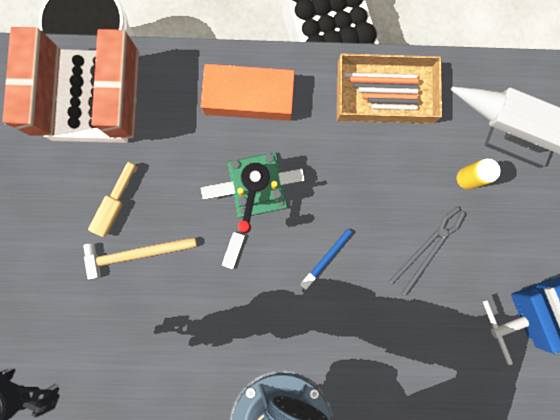

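View pics/side0.png

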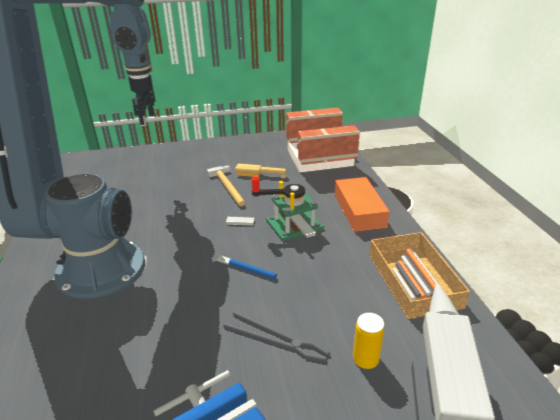

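The top view shows the hub at about (255,177), the red knob at (244,227) pointing toward the robot, and the yellow lugs at (240,191) and (274,184). The offcut is at (233,250), below the knob. The side view agrees.

```bash
cat >> h.py <<'E'
def cloud(im):
    d=im['range_z']; v,u=np.indices(d.shape)
    c=np.stack([(u-im['cx'])/im['fx']*d,(v-im['cy'])/im['fy']*d,d],-1); return (c-im['t'])@im['R']
E
python3 - <<'E'
from h import *
im=dict(np.load('pics/top0.npz')); P=cloud(im); c=im['color'].astype(int); r,g,b=c[...,0],c[...,1],c[...,2]
reg=np.zeros(r.shape,bool); reg[145:275,195:310]=1
def rep(n,m):
    m=m&reg&(im['range_z']>0); p=P[m]; print(n,len(p),p.mean(0).round(4),np.median(p,0).round(4),p.min(0).round(3),p.max(0).round(3)); return p
k=rep('knob',(r>170)&(g<70)&(b<70))
rep('knobtop',(r>150)&(g<80)&(b<80)&(P[...,2]>.172))
rep('hub',(P[...,2]>.125)&(r<60)&(g<60))
rep('cap',(P[...,2]>.12)&(r>180)&(g>180)&(b>150))
y=(r>150)&(g>130)&(b<90)
yl=y.copy(); yl[:,257:]=0; rep('lugL',yl); yr=y.copy(); yr[:,:257]=0; rep('lugR',yr)
gr=(g>r+25)&(g>b+10)
pl=rep('plate',gr&(abs(P[...,2]-.095)<.012)); print(cv2.minAreaRect((pl[:,:2]*1000).astype(np.float32)))
pl=rep('base',gr&(abs(P[...,2]-.014)<.012)); print(cv2.minAreaRect((pl[:,:2]*1000).astype(np.float32)))
print(px(im,255,177),px(im,244,227))
E
```

```text
knob 24 [0.4847 0.0937 0.1769] [0.4856 0.0932 0.1804] [0.473 0.088 0.136] [0.498 0.106 0.184]
knobtop 59 [0.4852 0.0956 0.1808] [0.4864 0.0947 0.1807] [0.473 0.088 0.177] [0.495 0.106 0.184]
hub 677 [0.5832 0.0794 0.1376] [0.5888 0.0836 0.1376] [0.478 0.045 0.131] [0.635 0.108 0.144]
cap 91 [0.6028 0.0779 0.1435] [0.6025 0.0774 0.1437] [0.59  0.066 0.136] [0.615 0.089 0.15 ]
lugL 11 [0.5631 0.1086 0.1411] [0.5627 0.1089 0.146 ] [0.561 0.104 0.115] [0.567 0.113 0.151]
lugR 25 [0.587  0.0349 0.1207] [0.582  0.035  0.1185] [0.579 0.028 0.092] [0.6   0.04  0.153]
plate 1002 [0.6031 0.0756 0.095 ] [0.6048 0.0682 0.095 ] [0.537 0.013 0.083] [0.667 0.141 0.104]
((601.9917602539062, 76.8793716430664), (112.2829818725586, 111.78942108154297), 12.553627967834473)
base 525 [0.5669 0.0662 0.0136] [0.5488 0.0593 0.0139] [0.517 0.    0.002] [0.687 0.155 0.023]
((603.6763916015625, 78.5032730102539), (152.78233337402344, 130.45379638671875), 12.533716201782227)
[0.6000242  0.07701455 0.14447856] [0.4819731  0.09643503 0.18150823]
```

Axis at (0.602, 0.0775), radius and heights agree with the given sizes. Fixture yaw is about 12.5°, and the lever is at 171°, so the swing is about +0.37. Moving toward the knob.

```bash
python3 -m inch '[[0,0,0,-0.12,-0.08,0,1],[0,0,0,-0.12,-0.08,0,1],[0,0,0,-0.12,-0.08,0,1],[0,0,0,-0.12,-0.08,0,1],[0,0,0,-0.12,-0.08,0,1],[0,0,0,-0.12,-0.08,0,1],[0,0,0,-0.12,-0.08,0,1],[0,0,0,-0.12,-0.08,0,1]]' 60
python3 -m inch '[[0,0,0,-0.12,-0.08,0,1],[0,0,0,-0.12,-0.08,0,1],[0,0,0,-0.12,-0.08,0,1],[0,0,0,-0.12,-0.08,0,1],[0,0,-0.013,0,0,0,1],[0,0,-0.013,0,0,0,1],[0,0,0,0,0,0,1]]'
cat >> h.py <<'E'
from scipy.spatial.transform import Rotation as Ro
A=np.array([.602,.0775])
def st():
    o=ctrl.observe(); q=o['tool_rot']; R=Ro.from_quat([q[1],q[2],q[3],q[0]]).as_matrix(); return o,R
def rep():
    o,R=st(); d=o['eef_pos'][:2]-A; th=np.degrees(np.arctan2(d[1],d[0]))%360; f=o['contact_force']
    print('t %.2f pos %s R %.4f th %.1f swing %.3f toolx %.1f q6 %.2f w %.4f gf %.1f'%(o['t'],o['eef_pos'].round(4),np.hypot(*d),th,np.radians(192.5-th),np.degrees(np.arctan2(R[1,0],R[0,0]))%360,o['q'][5],o['grip_width'],o['gripper_force']),'Ftool',(R.T@f).round(2),'tilt',R[2].round(3))
def togo(x,y,z=None):
    o,R=st(); p=o['eef_pos']; d=R.T@(np.array([x,y,p[2] if z is None else z])-p); print('togo mm',(d*1000).round(1),'frac',(d/.25).round(4))
E
python3 -c "
from h import *
rep();togo(.4855,.0955);snap('wrist','w1');print(px(np.load('pics/w1.npz'),280,210))"
```

```text
t: 0.77
eef_pos: [0.342, 0.2708, 0.2312]
tool_rot: [-0.0, 0.157, 0.988, -0.0]
contact_force: [0.9, 1.0, 0.2]
grip_width: 0.0853
gripper_force: 0.0
t: 1.35
eef_pos: [0.4309, 0.1582, 0.2309]
tool_rot: [-0.0, 0.075, 0.997, -0.0]
contact_force: [-0.3, 0.1, -0.0]
grip_width: 0.0855
gripper_force: 0.0
t 1.35 pos [0.4309 0.1582 0.2309] R 0.1892 th 154.7 swing 0.659 toolx 171.4 q6 0.50 w 0.0855 gf 0.0 Ftool [0.35 0.07 0.01] tilt [ 0.001 -0.    -1.   ]
togo mm [-63.4 -53.8  -0. ] frac [-2.536e-01 -2.152e-01 -1.000e-04]
[ 0.47514596  0.15893244 -0.00060656]
```

View pics/w1.png

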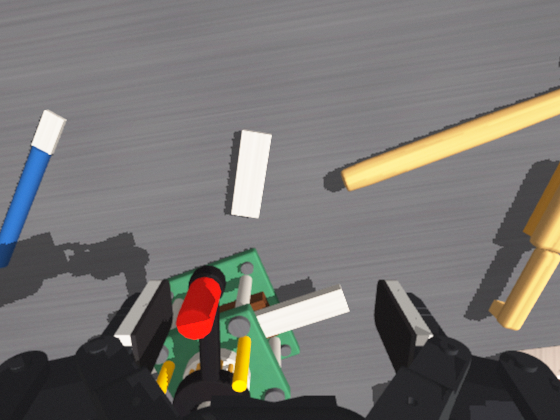

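The wrist view shows the red knob with its top at about (197,325), the hub below it at about (205,385), the lugs at (165,378) and (242,360), and the offcut well clear at (250,175). I'll measure the knob top from this view.

```bash
python3 - <<'E'
from h import *
im=dict(np.load('pics/w1.npz')); P=cloud(im); c=im['color'].astype(int)
m=(c[...,0]>120)&(c[...,1]<70)&(c[...,2]<70)&(im['range_z']>0); p=P[m]; print(len(p),p.min(0),p.max(0))
q=p[p[:,2]>p[:,2].max()-.004]; print(len(q),q.mean(0),q.min(0),q.max(0)); print(cv2.minEnclosingCircle((q[:,:2]*1000).astype(np.float32)))
x,y=(q[:,:2].min(0)+q[:,:2].max(0))/2; togo(x,y)
E
```

```text
1983 [0.46942856 0.03277456 0.01243875] [0.57452491 0.12610457 0.18162806]
877 [0.48095227 0.099195   0.17993647] [0.47026339 0.08687942 0.17763506] [0.49325751 0.11028441 0.18162806]
((481.5991516113281, 98.69610595703125), 12.009361267089844)
togo mm [-59.7 -51.5  -0. ] frac [-2.389e-01 -2.059e-01 -1.000e-04]
```

```bash
python3 -m inch '[[0,0,0,-0.122,-0.104,0,1],[0,0,0,-0.122,-0.104,0,1],[0,0,0,0,0,0,1],[0,0,0,0,0,0.11,1],[0,0,0,0,0,0.11,1],[0,0,0,0,0,0.11,1],[0,0,0,0,0,0,1]]'
python3 -c "
from h import *
rep()"
python3 -m inch '[[0,0,0,0,0,0,-1],[0,0,0,0,0,0,-1],[0,0,0,0,0,0,-1],[0,0,0,0,0,0,-1],[0,0,0,0,0,0,-1],[0,0,0,0,0,0,-1]]' 60
python3 -c "
from h import *
rep();snap('wrist','w2')"
```

```text
t: 1.98
eef_pos: [0.48, 0.0982, 0.1444]
tool_rot: [-0.004, 0.077, 0.997, -0.001]
contact_force: [-0.9, 0.4, -0.1]
grip_width: 0.0855
gripper_force: 0.0
t 1.98 pos [0.48   0.0982 0.1444] R 0.1237 th 170.4 swing 0.386 toolx 171.2 q6 0.36 w 0.0855 gf 0.0 Ftool [0.99 0.23 0.1 ] tilt [ 0.007 -0.003 -1.   ]
t: 2.48
eef_pos: [0.4836, 0.0986, 0.15]
tool_rot: [0.001, 0.076, 0.997, 0.0]
contact_force: [-1.2, 0.2, 7.1]
grip_width: 0.0226
gripper_force: 58.3
t 2.48 pos [0.4836 0.0986 0.15  ] R 0.1202 th 169.9 swing 0.395 toolx 171.3 q6 0.35 w 0.0226 gf 58.3 Ftool [ 1.23  0.07 -7.11] tilt [-0.002  0.001 -1.   ]
```

View pics/w2.png

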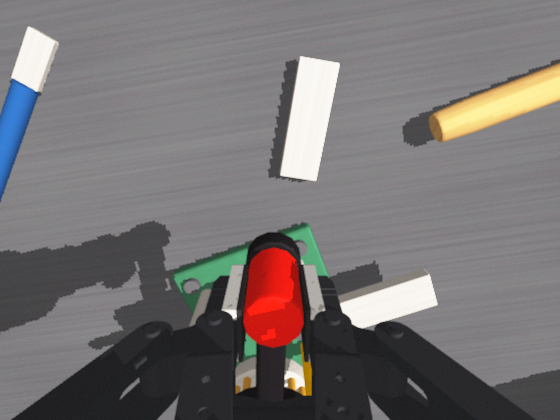

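The fingers straddle the knob at about (275,290), with the grip square to the arm, and the width is 22.6 mm. Now the first tightening stroke.

```bash
python3 -m inch '[[0,0,0.008,-0.0006,0.024,0,-1],[0,0,0.008,-0.0006,0.024,0,-1],[0,0,0.008,-0.0006,0.024,0,-1]]' 80
python3 -c "
from h import *
rep()"
python3 -m inch '[[0,0,0.008,-0.0006,0.024,0,-1],[0,0,0.008,-0.0006,0.024,0,-1]]'
python3 -c "
from h import *
rep()"
python3 -m inch '[[0,0,0,0,0,0,-1],[0,0,0,0,0,0,-1]]'
python3 -c "
from h import *
rep()"
```

```text
t: 2.78
eef_pos: [0.4878, 0.1153, 0.15]
tool_rot: [0.001, 0.152, 0.988, -0.001]
contact_force: [0.3, -6.7, 5.8]
grip_width: 0.022
gripper_force: 78.0
t 2.78 pos [0.4878 0.1153 0.15  ] R 0.1203 th 161.7 swing 0.537 toolx 162.5 q6 0.54 w 0.0220 gf 78.0 Ftool [-2.29 -6.31 -5.78] tilt [-0.003 -0.001 -1.   ]
t: 2.95
eef_pos: [0.4922, 0.1265, 0.15]
tool_rot: [0.001, 0.202, 0.979, -0.001]
contact_force: [1.1, -7.6, 6.3]
grip_width: 0.0216
gripper_force: 78.0
t 2.95 pos [0.4922 0.1265 0.15  ] R 0.1203 th 156.0 swing 0.638 toolx 156.7 q6 0.66 w 0.0216 gf 78.0 Ftool [-4.04 -6.6  -6.24] tilt [-0.003 -0.001 -1.   ]
t: 3.12
eef_pos: [0.4923, 0.1267, 0.15]
tool_rot: [0.001, 0.201, 0.98, -0.0]
contact_force: [1.3, -4.6, 7.0]
grip_width: 0.0217
gripper_force: 78.2
t 3.12 pos [0.4923 0.1267 0.15  ] R 0.1202 th 155.8 swing 0.640 toolx 156.8 q6 0.66 w 0.0217 gf 78.2 Ftool [-3.05 -3.72 -6.96] tilt [-0.003 -0.    -1.   ]
```

```bash
cat >> h.py <<'E'
_rep=rep
def rep():
    _rep(); o,R=st(); f=o['contact_force']; d=o['eef_pos'][:2]-A; print('  Mz %.2f torque axis %.2f -> knob equiv %.1f N'%(o['moment'][2],o['moment'][2]+d[0]*f[1]-d[1]*f[0],(o['moment'][2]+d[0]*f[1]-d[1]*f[0])/.12))
E
python3 -c "
from h import *
rep()"
python3 -m inch '[[0,0,0,0,0,-0.018,-1],[0,0,0,0,0,-0.018,-1],[0,0,0,0,0,-0.016,-1],[0,0,0,0,0,0,-1],[0,0,0,0,0,0,-1]]'
python3 -c "
from h import *
rep()"
```

```text
t 3.12 pos [0.4923 0.1267 0.15  ] R 0.1202 th 155.8 swing 0.640 toolx 156.8 q6 0.66 w 0.0217 gf 78.2 Ftool [-3.05 -3.72 -6.96] tilt [-0.003 -0.    -1.   ]
  Mz 0.20 torque axis 0.64 -> knob equiv 5.4 N
t: 3.53
eef_pos: [0.4924, 0.1268, 0.1616]
tool_rot: [0.001, 0.201, 0.98, -0.0]
contact_force: [7.6, -2.7, -12.0]
grip_width: 0.0218
gripper_force: 79.7
t 3.53 pos [0.4924 0.1268 0.1616] R 0.1201 th 155.8 swing 0.641 toolx 156.8 q6 0.66 w 0.0218 gf 79.7 Ftool [-7.99  0.5  11.98] tilt [-0.002 -0.    -1.   ]
  Mz 0.12 torque axis 0.04 -> knob equiv 0.3 N
```

```bash
python3 -m inch '[[0,0,-0.0158,-0.0024,-0.0476,0,-1],[0,0,-0.0158,-0.0024,-0.0476,0,-1],[0,0,-0.0158,-0.0024,-0.0476,0,-1],[0,0,-0.0158,-0.0024,-0.0476,0,-1],[0,0,-0.0158,-0.0024,-0.0476,0,-1],[0,0,-0.0158,-0.0024,-0.0476,0,-1]]'
python3 -c "
from h import *
rep()"
```

```text
t: 4.03
eef_pos: [0.4838, 0.0567, 0.1613]
tool_rot: [-0.0, -0.098, 0.995, 0.0]
contact_force: [4.0, 1.3, -11.9]
grip_width: 0.022
gripper_force: 79.7
t 4.03 pos [0.4838 0.0567 0.1613] R 0.1200 th 190.0 swing 0.044 toolx 191.3 q6 -0.08 w 0.0220 gf 79.7 Ftool [-4.22  0.48 11.9 ] tilt [ 0.  0. -1.]
  Mz 0.08 torque axis 0.01 -> knob equiv 0.1 N
```

Free and tracking well. Swinging the rest of the way back, then letting it drop in.

```bash
python3 -m inch '[[0,0,-0.0158,-0.0024,-0.0476,0,-1],[0,0,-0.0158,-0.0024,-0.0476,0,-1],[0,0,-0.0158,-0.0024,-0.0476,0,-1],[0,0,-0.0158,-0.0024,-0.0476,0,-1],[0,0,-0.0158,-0.0024,-0.0476,0,-1],[0,0,-0.0158,-0.0024,-0.0476,0,-1],[0,0,0,0,0,0,-1]]'
python3 -c "
from h import *
rep()"
python3 -m inch '[[0,0,0,0,0,0.018,-1],[0,0,0,0,0,0.018,-1],[0,0,0,0,0,0.014,-1],[0,0,0,0,0,0,-1],[0,0,0,0,0,0,-1]]'
python3 -c "
from h import *
rep()"
```

```text
t: 4.62
eef_pos: [0.5165, -0.0061, 0.1605]
tool_rot: [-0.002, -0.385, 0.923, 0.001]
contact_force: [-3.7, 1.2, -11.6]
grip_width: 0.0218
gripper_force: 79.7
t 4.62 pos [ 0.5165 -0.0061  0.1605] R 0.1196 th 224.4 swing -0.556 toolx 225.3 q6 -0.80 w 0.0218 gf 79.7 Ftool [ 1.74  3.48 11.66] tilt [ 0.003  0.002 -1.   ]
  Mz 0.35 torque axis -0.06 -> knob equiv -0.5 N
t: 5.03
eef_pos: [0.5158, -0.0055, 0.1503]
tool_rot: [-0.001, -0.382, 0.924, -0.001]
contact_force: [-8.7, -6.5, 8.4]
grip_width: 0.0222
gripper_force: 81.8
t 5.03 pos [ 0.5158 -0.0055  0.1503] R 0.1197 th 223.9 swing -0.548 toolx 224.9 q6 -0.79 w 0.0222 gf 81.8 Ftool [10.79  1.57 -8.36] tilt [ 0.002 -0.001 -1.   ]
  Mz 0.31 torque axis 0.14 -> knob equiv 1.2 N
```

```bash
python3 -m inch '[[0,0,0.008,0.002,0.024,0,-1],[0,0,0.008,0.002,0.024,0,-1],[0,0,0.008,-0.0006,0.024,0,-1]]' 80 >/dev/null
python3 -c "
from h import *
rep()"
python3 -m inch '[[0,0,0.008,-0.0006,0.024,0,-1],[0,0,0.008,-0.0006,0.024,0,-1]]' >/dev/null
python3 -c "
from h import *
rep()"
python3 -m inch '[[0,0,0.008,-0.0006,0.024,0,-1],[0,0,0.008,-0.0006,0.024,0,-1]]' >/dev/null
python3 -c "
from h import *
rep()"
```

```text
t 5.28 pos [0.5046 0.0075 0.1503] R 0.1199 th 215.7 swing -0.405 toolx 216.2 q6 -0.62 w 0.0221 gf 81.0 Ftool [ 4.14 -3.36 -1.3 ] tilt [-0.001 -0.003 -1.   ]
  Mz 0.72 torque axis 1.12 -> knob equiv 9.3 N
t 5.45 pos [0.498  0.0177 0.1503] R 0.1200 th 209.9 swing -0.304 toolx 210.4 q6 -0.49 w 0.0218 gf 80.9 Ftool [ 3.12 -4.56 -1.75] tilt [-0.001 -0.003 -1.   ]
  Mz 0.63 torque axis 1.18 -> knob equiv 9.8 N
t 5.62 pos [0.4925 0.0284 0.1503] R 0.1200 th 204.2 swing -0.204 toolx 204.7 q6 -0.37 w 0.0223 gf 80.9 Ftool [ 1.4  -3.96 -0.04] tilt [-0.002 -0.003 -1.   ]
  Mz 0.60 torque axis 1.08 -> knob equiv 9.0 N
```

The torque about the axis gives the expected 9 N, so the foot isn't biting yet. Continuing in small steps.

```bash
python3 -m inch '[[0,0,0.008,-0.0006,0.024,0,-1],[0,0,0.008,-0.0006,0.024,0,-1]]' >/dev/null
python3 -c "
from h import *
rep()"
python3 -m inch '[[0,0,0.008,-0.0006,0.024,0,-1],[0,0,0.008,-0.0006,0.024,0,-1]]' >/dev/null
python3 -c "
from h import *
rep()"
python3 -m inch '[[0,0,0.008,-0.0006,0.024,0,-1],[0,0,0.008,-0.0006,0.024,0,-1]]' >/dev/null
python3 -c "
from h import *
rep()"
```

```text
t 5.78 pos [0.4881 0.0396 0.1503] R 0.1201 th 198.4 swing -0.103 toolx 198.9 q6 -0.25 w 0.0219 gf 80.9 Ftool [ 0.97 -4.16  0.35] tilt [-0.002 -0.002 -1.   ]
  Mz 0.63 torque axis 1.13 -> knob equiv 9.4 N
t 5.95 pos [0.4849 0.0512 0.1503] R 0.1201 th 192.7 swing -0.003 toolx 193.2 q6 -0.12 w 0.0222 gf 80.9 Ftool [ 0.33 -3.58 -0.02] tilt [-0.003 -0.002 -1.   ]
  Mz 0.65 torque axis 1.08 -> knob equiv 9.0 N
t 6.12 pos [0.4828 0.063  0.1502] R 0.1201 th 186.9 swing 0.097 toolx 187.4 q6 0.00 w 0.0220 gf 80.9 Ftool [-1.25 -4.7   1.82] tilt [-0.003 -0.002 -1.   ]
  Mz 0.71 torque axis 1.28 -> knob equiv 10.6 N
```

```bash
python3 -m inch '[[0,0,0.008,-0.0006,0.024,0,-1],[0,0,0.008,-0.0006,0.024,0,-1]]' >/dev/null
python3 -c "
from h import *
rep()"
python3 -m inch '[[0,0,0.008,-0.0006,0.024,0,-1]]' >/dev/null
python3 -c "
from h import *
rep()"
python3 -m inch '[[0,0,0.008,-0.0006,0.024,0,-1]]' >/dev/null
python3 -c "
from h import *
rep()"
```

```text
t 6.28 pos [0.4819 0.0748 0.1503] R 0.1201 th 181.3 swing 0.196 toolx 181.6 q6 0.13 w 0.0220 gf 80.8 Ftool [-3.13 -5.86  1.54] tilt [-0.004 -0.002 -1.   ]
  Mz 0.68 torque axis 1.39 -> knob equiv 11.6 N
t 6.37 pos [0.4819 0.0808 0.1503] R 0.1201 th 178.4 swing 0.246 toolx 178.8 q6 0.19 w 0.0219 gf 80.8 Ftool [-2.61 -5.82  2.56] tilt [-0.004 -0.001 -1.   ]
  Mz 0.80 torque axis 1.50 -> knob equiv 12.5 N
t 6.45 pos [0.4822 0.0867 0.1503] R 0.1201 th 175.6 swing 0.295 toolx 175.9 q6 0.25 w 0.0220 gf 80.8 Ftool [-3.38 -6.64  2.91] tilt [-0.004 -0.002 -1.   ]
  Mz 0.78 torque axis 1.57 -> knob equiv 13.1 N
```

It bites from swing ≈ 0.01, and the 14 N/rad slope matches. I'll stop near swing 0.42.

```bash
python3 -m inch '[[0,0,0.008,-0.0006,0.024,0,-1],[0,0,0.008,-0.0006,0.024,0,-1]]' >/dev/null
python3 -c "
from h import *
rep()"
python3 -m inch '[[0,0,0.004,-0.0003,0.012,0,-1]]' >/dev/null
python3 -c "
from h import *
rep()"
python3 -m inch '[[0,0,0,0,0,0,-1],[0,0,0,0,0,0,-1]]' >/dev/null
python3 -c "
from h import *
rep()"
```

```text
t 6.62 pos [0.4837 0.0985 0.1502] R 0.1202 th 170.0 swing 0.393 toolx 170.1 q6 0.38 w 0.0223 gf 80.8 Ftool [-4.51 -7.08  1.28] tilt [-0.004 -0.001 -1.   ]
  Mz 0.80 torque axis 1.65 -> knob equiv 13.8 N
t 6.70 pos [0.4843 0.1016 0.1502] R 0.1202 th 168.4 swing 0.420 toolx 168.7 q6 0.41 w 0.0222 gf 80.8 Ftool [-3.91 -7.19 -0.54] tilt [-0.004 -0.001 -1.   ]
  Mz 0.80 torque axis 1.67 -> knob equiv 13.9 N
t 6.87 pos [0.4843 0.1014 0.1502] R 0.1201 th 168.5 swing 0.419 toolx 168.8 q6 0.40 w 0.0222 gf 80.9 Ftool [-2.97 -5.8   0.95] tilt [-0.004 -0.001 -1.   ]
  Mz 0.65 torque axis 1.34 -> knob equiv 11.2 N
```

```bash
python3 -m inch '[[0,0,0,0,0,0,0.6],[0,0,0,0,0,0,0.6],[0,0,0,0,0,0,0.6],[0,0,0,0,0,0,0.6],[0,0,0,0,0,0,0.6],[0,0,0,0,0,0,0.6]]'
python3 -m inch '[[0,0,0,0,0,-0.06,0.6],[0,0,0,0,0,-0.12,0.6],[0,0,0,0,0,-0.16,0.6],[0,0,0,0,0,-0.16,0.6],[0,0,0,0,0,0,0.6],[0,0,0,0,0,0,0.6]]'
python3 - <<'E'
from h import *
rep(); im=snap('wrist','w3'); P=cloud(im); c=im['color'].astype(int)
m=(c[...,0]>120)&(c[...,1]<70)&(c[...,2]<70)&(im['range_z']>0)&(P[...,2]>.17); p=P[m]; print(p.max(0),p.mean(0))
E
```

```text
t: 7.37
eef_pos: [0.4833, 0.1017, 0.1494]
tool_rot: [0.0, 0.096, 0.995, 0.0]
contact_force: [0.4, -0.0, -0.0]
grip_width: 0.0682
gripper_force: 0.0
t: 7.87
eef_pos: [0.4845, 0.1018, 0.2766]
tool_rot: [0.002, 0.096, 0.995, 0.001]
contact_force: [0.6, -0.5, -0.4]
grip_width: 0.0684
gripper_force: 0.0
t 7.87 pos [0.4845 0.1018 0.2766] R 0.1200 th 168.3 swing 0.422 toolx 168.9 q6 0.40 w 0.0684 gf 0.0 Ftool [-0.71 -0.39  0.37] tilt [-0.004  0.002 -1.   ]
  Mz 0.02 torque axis 0.07 -> knob equiv 0.6 N
[0.492797   0.11863226 0.35068077] [0.48017535 0.09768023 0.18234467]
```

View pics/w3.png

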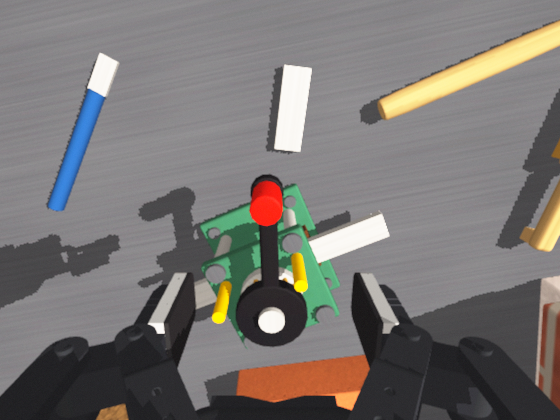

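The hand is clear. The knob is at (267,202) and the hub at (271,310), between the lugs, with the bar and offcut undisturbed. The grip height stayed at the seated level during the turn. Handing in.

```bash
python3 -c "
from h import *
print(order.close_job())"
```

```text
the job is handed in; nothing more can be done
None
```

I clamped the bar and handed the job in: the last turn took about 14 N at the knob (roughly 150–170 N of clamping, worked out from the knob force and turn angle). The lever is seated and released, and the bar and the tools in view look unmoved; the hand-in gave no verdict.

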